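# Tip the tote of wheel nuts into the parts cleaner

## Robot

A 7-joint arm with a two-finger parallel gripper is mounted at the origin on the work surface. World frame = base frame: x ahead of the robot, y to its left, z up, the work surface at z = 0. Lengths are in mm, angles in rad, forces in N, time in s.
With the tool pointing down it reaches from about 425 to 950 mm from the base axis. Payload 4.7 kg.
Tool frame: the origin (TCP) lies midway between the tips of the shut fingers; the grasp point (between the pads) lies 19 mm behind it (pinch_z is the distance from the TCP to the grasp point, in mm); z points along the fingers, y is the line along which they close (so a half turn about z gives the same grasp; the last joint's range is limited). The gripper opens to 85 mm and grips with 20 to 120 N. Pads are 22 mm wide; open, the fingers measure 114 mm over their backs; the gripper's body (76 mm by 85 mm) begins 54 mm behind the grasp point. The pads swing forward as they close: fully open they stand 13 mm farther back than shut.
Start: joints at [-1.163, 0.469, -0.049, 1.532, 0.024, 1.141, -0.082], TCP at [285.517, 611.66, 231.335] pointing down, gripper open.
Joint ranges: [-2.59, 2.59], [-0.33, 1.99], [-1.39, 1.29], [0.1, 2.45], [-1.04, 4.18], [0.21, 1.99], [-2.66, 2.66]. Speed limits (rad/s): [2.57, 2.57, 3.14, 3.14, 3.14, 3.14, 3.14].

## Interface

Orientations are given as a rotation vector (axis times angle).
In Python, from rig import sense, grab_frame, camera_info, sign_off, outline_of, spot_point, pinch_z gives the robot as it stands.
- The arm moves only by the tool move_arm, never from a script. Its argument "commands" is a list of rows, each a list of 2 entries, a list of its own where there are three numbers: the shift along the tool's x, y, z each as a share of 0.75 m, from -1 to 1, then the turn, a rotation vector about the tool's x, y, z each as a share of 45 degrees, from -1 to 1. A call has 1 to 8 rows; each row is the pose to reach, as a shift and turn from the pose commanded when the call began, along the tool's axes at that moment; what a row does not reach only later rows make up. A row lasts 1/12 s, in which the tool goes at most 41.7 mm and 7.16 degrees, less where a joint would pass 70% of its speed; a pose out of reach is approached as far as the arm can. A call with a number of a shift or a turn outside -1 to 1 is refused whole. A call with a gripper value outside its range is refused whole. "hand" is the opening, from -1 (shut) to 1 (fully open), set as the call begins (left out, the last holds). The fingers move at their own pace and stop on an object; "grip_force" is the grip in N (left out, the last holds). Time passes only in rows, so rows that repeat a pose let the fingers close. It gives the time, the measured TCP pose, the force, the opening and the grip force at its end, in the units of the state.
- sense(): the state, without advancing time (a new reading comes with each control period).
- grab_frame(name): name is "side" or "top"; returns the picture (384x512x3 uint8, red, green, blue); there is no depth.
- camera_info(name): a dict with "fx", "fy", "cx", "cy" (pixels), "D" ([k1, k2, p1, p2, k3] as OpenCV has them; the pictures are not rectified), "extrinsics" (4x4, takes a point from camera to world coordinates). Camera axes: x right, y down, z forward; pixel columns grow to the right and rows downward; lengths in mm; the calibration is good to about 2 mm. A picture is of the moment at which its call begins. camera_info takes no time and is no camera call.
- sign_off(): hands the job in; it is judged then, once.
Trained networks look in the newest picture that a camera, given by its name, has taken for a name from the list of things; names that differ only in an ending like _2 or _b are one class to them, and where a whole thing is asked for, a point or a joint stands for the part that bears it (a point fixed in the world has none). Each returns a list of dicts, best first, with "score" (0 to 1); they miss things now and then, are a little off and sometimes report something else, mostly with a low value. They report only what shows in the picture. A call takes as long as a camera call. They do not tell look-alikes from the thing itself.
- outline_of(camera, thing): "region" (384x512 bool, what is visible of it).
- spot_point(camera, thing): "position" ([x, y, z] in mm, in world coordinates, good to about 4 mm: a listed point, or the origin of a listed thing).
The state is a dict: "t": time; "qpos": joint angles; "joint_velocities": joint speeds; "joint_efforts": joint torques, N m; "position": TCP position; "tool_rot": TCP orientation; "contact_force": force on the tool from outside, world axes, zero at the start; "ft_torque": the same for the moment, N m; "width": finger opening in mm; "gripper_force": force on a finger pad.
Only numpy, scipy, OpenCV 4.12 (cv2) and the standard library are available. Lean on these libraries where they do the work, as an engineer would, in place of code of your own. Each camera call takes 0.05 s, during which the arm holds its last target. There are 200 camera calls.

## Task

Pick up the orange tote of wheel nuts by its carry bar, tip it over the hopper of the blue parts cleaner so that all six nuts pour in and lie below its rim, and then set the empty tote gently back upright on the blue mat and let go. Spill no nuts, and do not shift the hammer, the spray can or the screwdriver.

Things in the scene. Friction and masses are not known exactly. Their poses are not given: they have to be found in the camera images.
- hopper: Fixed feed hopper of a blue bench parts cleaner: a square sheet-metal funnel, open and widest at the top. Origin: centre of the underside, on the bench, z up, sides along x and y. Inner floor 50 mm above the bench, 130 mm square; rim 125 mm above the bench, mouth 200 mm square inside, 218 mm outside; blue base 210 mm square. Nothing stands above the rim.
- mat: Fixed flat parking mat with a blue top, 250 mm along its x, 200 mm along its y, 4 mm thick. Origin: centre of the underside, on the bench.
- tote: Loose orange tote, x from -85 to +100 mm, 110 mm wide (y), walls and floor 4 mm, about 0.3 kg. Origin: underside, below the bar's middle. Side and rear (-x) walls 40 mm high; at +x the floor rises as a 40 degree ramp from x = 60 mm to the pouring lip. Oily inside: parts slide at about 14 to 22 degrees. It stands on the mat at the start, six nuts in it.
- tote_bar (a point): Middle of the tote's black carry bar, 95 mm above its underside; axes as the tote's. The bar is 94 mm long (x), 18 mm wide (y), 20 mm high (z), flat-sided: fingers can close on its width at any lean along the bar. Thin steel rods slope from its ends down to the rear wall's middle and to the side walls at x = 62 mm.
- tote_spout (a point): Middle of the tote's pouring lip (top edge of the ramp), at x = +100 mm, 36 mm above the tote's underside; axes as the tote's.
- nut1: Loose steel wheel nut, 21 mm across its flats, 30 mm long along its z, domed end at +z, about 50 g. Origin: its middle. One of six alike, standing in the tote at the start.
- nut2: Loose steel wheel nut, 21 mm across its flats, 30 mm long along its z, domed end at +z, about 50 g. Origin: its middle. One of six alike, standing in the tote at the start.
- nut3: Loose steel wheel nut, 21 mm across its flats, 30 mm long along its z, domed end at +z, about 50 g. Origin: its middle. One of six alike, standing in the tote at the start.
- nut4: Loose steel wheel nut, 21 mm across its flats, 30 mm long along its z, domed end at +z, about 50 g. Origin: its middle. One of six alike, standing in the tote at the start.
- nut5: Loose steel wheel nut, 21 mm across its flats, 30 mm long along its z, domed end at +z, about 50 g. Origin: its middle. One of six alike, standing in the tote at the start.
- nut6: Loose steel wheel nut, 21 mm across its flats, 30 mm long along its z, domed end at +z, about 50 g. Origin: its middle. One of six alike, standing in the tote at the start.
- mallet: Loose hammer with a yellow handle, lying flat, handle to its -x, about 300 mm long; origin on its underside. A bystander.
- spray: Loose red spray can standing upright, 52 mm diameter, 130 mm high; origin: centre of its underside. A bystander.
- driver: Loose screwdriver with a green handle, lying along its x; origin on its underside. A bystander.
Things that resemble listed ones, but are neither listed nor needed, are in the scene too. What is shaped like the nut3 but red is not meant.

How it is judged (in metres and radians):
On the way, in this order (a step that is already met when the one before it is completed fails the run):
1. the tote is held up off the mat, with all six nuts still in it (contact force between the fingers and tote above 1 N and height (world z) of tote above 0.03 m and distance between each of nut1, nut2, nut3, nut4, nut5, nut6 and tote_bar below 0.13 m), for 0.1 s.
2. the tote is held tipped by more than 40 degrees with its lip over the hopper (contact force between the fingers and tote above 1 N and angle between tote's own z axis and vertical above 0.7 rad and horizontal distance between tote_spout and hopper below 0.14 m), for 0.1 s.
At the end, for the whole second after the job is handed in: All six nuts lie at rest inside the hopper, below its rim (within 100 mm of its centre along each of its sides), and the tote stands upright (within 0.1 rad) at rest on the mat, its origin within 60 mm of the mat's centre, any way round (x of nut1 in the frame of hopper between -0.1 and 0.1 m and y of nut1 in the frame of hopper between -0.1 and 0.1 m and z of nut1 in the frame of hopper between 0.045 and 0.13 m and linear speed of each of nut1, nut2, nut3, nut4, nut5, nut6 below 0.03 m/s and x of nut2 in the frame of hopper between -0.1 and 0.1 m and y of nut2 in the frame of hopper between -0.1 and 0.1 m and z of nut2 in the frame of hopper between 0.045 and 0.13 m and x of nut3 in the frame of hopper between -0.1 and 0.1 m and y of nut3 in the frame of hopper between -0.1 and 0.1 m and z of nut3 in the frame of hopper between 0.045 and 0.13 m and x of nut4 in the frame of hopper between -0.1 and 0.1 m and y of nut4 in the frame of hopper between -0.1 and 0.1 m and z of nut4 in the frame of hopper between 0.045 and 0.13 m and x of nut5 in the frame of hopper between -0.1 and 0.1 m and y of nut5 in the frame of hopper between -0.1 and 0.1 m and z of nut5 in the frame of hopper between 0.045 and 0.13 m and x of nut6 in the frame of hopper between -0.1 and 0.1 m and y of nut6 in the frame of hopper between -0.1 and 0.1 m and z of nut6 in the frame of hopper between 0.045 and 0.13 m and angle between tote's own z axis and vertical below 0.1 rad and horizontal distance between tote and mat below 0.06 m and z of tote in the frame of mat between 0.001 and 0.01 m and linear speed of tote below 0.02 m/s); the robot touches nothing.
It fails at once if the tote is set down hard on the mat (contact force between tote and mat above 90 N).
It fails at once if the hammer is shifted by more than 40 mm (distance of mallet from where it was at the start of the episode above 0.04 m).
It fails at once if the spray can is shifted by more than 40 mm (distance of spray from where it was at the start of the episode above 0.04 m).
It fails at once if the screwdriver is shifted by more than 40 mm (distance of driver from where it was at the start of the episode above 0.04 m).
It fails at once if a nut is spilled onto the bench or the floor (contact force between any of nut1, nut2, nut3, nut4, nut5, nut6 and table above 0.02 N).
It also fails if it takes over 58 s, if anything falls off the work surface, if the arm or the gripper's body presses on something with over 40 N, if the wrist force passes 120 N, or if a joint passes its speed limit or range.

## Working session

There is one attempt and no reset: what is moved stays moved. The work goes in short steps, Python scripts to look and compute and a tool call to move; the robot and the scene stay as the last step left them, time stands still between calls to the robot, and variables do not carry over. Pictures are saved under pics/ and viewed, at most 10 in all, crops included, and the job is handed in when it is done.

Besides the shell and the picture viewer there is one more tool, called as a command line: name --argument value ..., lists and objects as JSON in quotes. move_arm: Moves the arm, as the interface text tells. Shift numbers are shares of 0.75 m and turn numbers shares of 45 degrees, none past 1 either way. Its arguments: {"type":"object","properties":{"commands":{"type":"array"},"hand":{"type":"number"},"grip_force":{"type":"number"}},"required":["commands"]}

```bash
mkdir -p pics; cat > h.py <<'E'
import numpy as np,cv2
from rig import *
def save(c,n):
    f=grab_frame(c); cv2.imwrite('pics/'+n,f[:,:,::-1]); return f
def pts(c,names,k=3):
    for n in names:
        for d in spot_point(c,n)[:k]: print(c,n,np.round(d['position'],0),round(d['score'],2))
def proj(c,P):
    i=camera_info(c);T=np.linalg.inv(i['extrinsics']);K=np.array([[i['fx'],0,i['cx']],[0,i['fy'],i['cy']],[0,0,1]])
    return cv2.projectPoints(np.array(P,float).reshape(-1,1,3),cv2.Rodrigues(T[:3,:3])[0],T[:3,3],K,np.array(i['D']))[0][:,0]
def back(c,uv,z):
    i=camera_info(c);E=np.array(i['extrinsics']);K=np.array([[i['fx'],0,i['cx']],[0,i['fy'],i['cy']],[0,0,1]])
    p=cv2.undistortPoints(np.array(uv,float).reshape(-1,1,2),K,np.array(i['D']))[:,0]
    d=np.c_[p,np.ones(len(p))]@E[:3,:3].T;o=E[:3,3]
    return o+d*((z-o[2])/d[:,2])[:,None]
E
python3 - <<'E'
from h import *
a=save('top','t1.png');b=save('side','s1.png')
cv2.imwrite('pics/both.png',cv2.resize(np.hstack([a,b])[:,:,::-1],(800,300)))
for c in('top','side'): pts(c,['hopper','mat','tote','tote_bar','tote_spout','mallet','spray','driver'],2); print(c,np.round(camera_info(c)['extrinsics'][:3][:,3] if not isinstance(camera_info(c)['extrinsics'],list) else 0))
s=sense();print(s['t'],s['position'],s['tool_rot'],pinch_z,s['qpos'],s['contact_force'])
E
```

```text
top hopper [550. 215.   3.] 0.6
top hopper [ 571. -194.   24.] 0.26
top tote [ 588. -216.    6.] 0.68
top tote_bar [ 586. -219.  100.] 0.89
top tote_spout [ 684. -196.   39.] 0.61
top mallet [721. -20.  -1.] 0.57
top spray [795. 120.  -2.] 0.97
top driver [428.  -6.  -1.] 0.97
top [ 437.  -14. 1010.]
side hopper [556. 213.   2.] 0.72
side tote [ 588. -217.    5.] 0.61
side tote_bar [ 586. -218.  102.] 0.71
side tote_spout [ 686. -196.   37.] 0.9
side mallet [ 572. -189.   21.] 0.67
side spray [ 572. -222.   24.] 0.6
side spray [796. 118.  -3.] 0.57
side driver [429.  -6.  -2.] 0.92
side driver [ 589. -216.    1.] 0.4
side [ 409. -835.  562.]
0.9 [285.51913218 611.63392302 231.32372955] [-6.80698008e-01 -3.06690592e+00 -4.42246279e-05] 18.700000000000003 [-1.16286463  0.46860108 -0.04861075  1.53252455  0.0240796   1.14103304
 -0.08229784] [-1.35389942  0.05878993 -0.42759228]
```

View pics/t1.png

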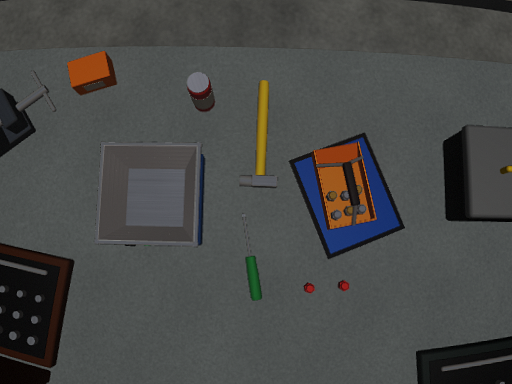

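View pics/s1.png

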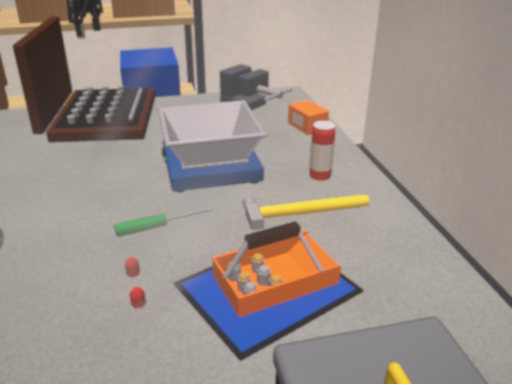

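Top view: hopper at (150,193), the mat with the tote at about (347,195), bar from about (348,163) to (355,207), and lip at (337,150), facing +x. The hammer, screwdriver and two red decoy nuts lie between them. The side view agrees.

```bash
cat >> h.py <<'E'
from scipy.spatial.transform import Rotation as Ro
def tool(yaw,pitch=0,lean=30):
    R0=np.diag([1.,-1,-1])
    return Ro.from_euler('Z',yaw,degrees=True)*Ro.from_euler('Y',pitch-lean,degrees=True)*Ro.from_matrix(R0)
def tcp(bar,R): return np.array(bar)+R.apply([0,0,pinch_z if not callable(pinch_z) else pinch_z()])
def row(p,R,fr=(1,)):
    s=sense();C=Ro.from_rotvec(s['tool_rot']);d=C.inv().apply(np.array(p)-s['position'])/750
    w=(C.inv()*R).as_rotvec(degrees=True)/45
    for f in fr: print(np.round(d*f,4).tolist(),np.round(w*f,3).tolist())
E
python3 - <<'E'
from h import *
im=cv2.imread('pics/t1.png');a=im.astype(int);b,g,r=a[...,0],a[...,1],a[...,2]
m=back('top',[(291,161),(364,134),(403,227),(329,257)],4);print(m.round(),m.mean(0))
h=back('top',[(101,142),(202,142),(199,245),(97,243)],125);print(h.round(),h.mean(0))
Y,X=np.mgrid[:384,:512];k=(a.sum(2)<90)&(X>335)&(X<370)&(Y>155)&(Y<220)
n,l,st,_=cv2.connectedComponentsWithStats(k.astype(np.uint8));i=1+st[1:,4].argmax()
pt=np.argwhere(l==i)[:,::-1].astype(np.float32);w=back('top',pt,105);c=w.mean(0)
u=np.linalg.svd((w-c)[:,:2])[2][0];print('bar',len(pt),st[i],c,np.degrees(np.arctan2(u[1],u[0])),np.ptp((w-c)[:,:2]@u))
R=tool(12.9);p=tcp([586,-218,200],R);print(p)
row(p,R,(1,.25,.3))
E
```

```text
[[ 654.  -97.    4.]
 [ 727. -274.    4.]
 [ 504. -367.    4.]
 [ 430. -189.    4.]] [ 578.97038966 -231.79854169    4.        ]
[[660. 320. 125.]
 [664. 101. 125.]
 [448.  98. 125.]
 [444. 312. 125.]] [553.86555631 207.96024935 125.        ]
bar 320 [343 162  17  44 320] [ 589.15289912 -217.34393821  105.        ] -167.39578305884154 93.26318353965564
[ 595.11401717 -215.91261142  183.80532495]
[-0.8408, -0.8252, 0.0633] [-0.822, 0.282, 3.066]
[-0.2102, -0.2063, 0.0158] [-0.205, 0.071, 0.767]
[-0.2523, -0.2475, 0.019] [-0.247, 0.085, 0.92]
```

move_arm --commands '[[[-0.03, -0.03, 0], [0, 0, 0.12]], [[-0.085, -0.08, 0], [0, 0, 0.25]], [[-0.125, -0.12, 0], [-0.05, 0, 0.37]], [[-0.165, -0.16, 0.01], [-0.1, 0, 0.5]], [[-0.21, -0.205, 0.015], [-0.15, 0.03, 0.62]], [[-0.25, -0.245, 0.02], [-0.2, 0.05, 0.75]], [[-0.29, -0.285, 0.02], [-0.22, 0.07, 0.87]], [[-0.33, -0.325, 0.02], [-0.25, 0.08, 0.92]]]' --hand 1

```text
t: 1.57
position: [398.5, 307.0, 216.7]
tool_rot: [-1.71, -2.594, -0.316]
contact_force: [0.6, 0.1, -0.4]
width: 85.5
gripper_force: 0.0
```

```bash
python3 - <<'E'
from h import *
s=sense();print(s['t'],s['position'],s['qpos'].round(2) if hasattr(s['qpos'],'round') else s['qpos'])
R=tool(12.6);p=tcp([588,-217.5,200],R);row(p,R,(1,.5))
E
```

```text
1.5667 [398.48535621 307.03077941 216.69423934] [-0.85  0.11  0.17  2.08 -0.14  0.77 -0.19]
[-0.7439, -0.0301, -0.0559] [-0.57, 0.193, 2.149]
[-0.3719, -0.0151, -0.0279] [-0.285, 0.096, 1.074]
```

move_arm --commands '[[[-0.05, 0, -0.005], [-0.03, 0.01, 0.12]], [[-0.1, -0.005, -0.01], [-0.06, 0.02, 0.25]], [[-0.15, -0.005, -0.01], [-0.1, 0.04, 0.37]], [[-0.2, -0.01, -0.015], [-0.13, 0.05, 0.5]], [[-0.25, -0.01, -0.02], [-0.17, 0.06, 0.62]], [[-0.3, -0.015, -0.02], [-0.2, 0.07, 0.75]], [[-0.34, -0.015, -0.025], [-0.23, 0.08, 0.88]], [[-0.37, -0.015, -0.028], [-0.26, 0.09, 1.0]]]'

```text
t: 2.23
position: [498.9, 46.4, 201.2]
tool_rot: [-2.539, -1.679, -0.592]
contact_force: [-0.2, -0.1, 0.0]
width: 85.3
gripper_force: 0.0
```

```bash
python3 - <<'E'
from h import *
s=sense();print(s['t'],s['position'],s['qpos'].round(2))
R=tool(12.6);p=tcp([588,-217.5,200],R);row(p,R,(1,.5,.85))
E
```

```text
2.2333 [498.88273324  46.35444784 201.19524627] [-0.46  0.09  0.46  2.2  -0.5   0.61 -0.03]
[-0.2697, 0.2574, -0.0242] [-0.305, 0.107, 1.144]
[-0.1348, 0.1287, -0.0121] [-0.152, 0.054, 0.572]
[-0.2292, 0.2188, -0.0206] [-0.259, 0.091, 0.972]
```

move_arm --commands '[[[-0.035, 0.035, -0.003], [-0.04, 0.01, 0.13]], [[-0.07, 0.07, -0.006], [-0.08, 0.03, 0.28]], [[-0.11, 0.105, -0.01], [-0.12, 0.04, 0.43]], [[-0.145, 0.14, -0.013], [-0.16, 0.05, 0.58]], [[-0.18, 0.17, -0.016], [-0.2, 0.07, 0.72]], [[-0.21, 0.2, -0.018], [-0.23, 0.08, 0.86]], [[-0.23, 0.22, -0.02], [-0.26, 0.09, 0.98]], [[-0.23, 0.22, -0.02], [-0.26, 0.09, 0.98]]]'

```text
t: 2.9
position: [584.8, -177.8, 185.8]
tool_rot: [-2.944, -0.534, -0.771]
contact_force: [0.5, -0.1, 0.2]
width: 85.4
gripper_force: 0.0
```

```bash
python3 - <<'E'
from h import *
s=sense();print(s['t'],s['position'],s['qpos'].round(2))
R=tool(12.6);p=tcp([588,-217.5,200],R);row(p,R)
E
```

```text
2.9 [ 584.8029273  -177.78550942  185.7524679 ] [-0.13  0.31  0.62  2.07 -0.95  0.63 -0.04]
[-0.0037, 0.0527, 0.0031] [-0.04, 0.02, 0.166]
```

```bash
python3 - <<'E'
from h import *
R=tool(12.6,0,10);p=tcp([588,-217.5,180],R);print(p);row(p,R)
E
```

```text
[ 591.16901733 -216.7916407   161.58409502]
[-0.0251, 0.0505, 0.0251] [-0.011, -0.424, 0.172]
```

move_arm --commands '[[[-0.005, 0.01, 0.005], [0, -0.1, 0.04]], [[-0.01, 0.02, 0.01], [0, -0.2, 0.08]], [[-0.018, 0.035, 0.018], [-0.01, -0.3, 0.12]], [[-0.025, 0.05, 0.025], [-0.01, -0.42, 0.17]], [[-0.025, 0.05, 0.025], [-0.01, -0.42, 0.17]], [[-0.025, 0.05, 0.025], [-0.01, -0.42, 0.17]]]'

```text
t: 3.4
position: [591.5, -209.8, 160.7]
tool_rot: [-3.085, -0.363, -0.274]
contact_force: [-1.2, 0.4, 0.7]
width: 85.5
gripper_force: 0.0
```

```bash
python3 - <<'E'
from h import *
save('top','t2.png')
pts('top',['tote_bar'],1);pts('side',['tote_bar'],1) if grab_frame('side') is not None else 0
s=sense();print(s['t'],s['position'],s['qpos'].round(2))
R=tool(12.6,0,10);p=tcp([588,-217.5,97],R);print(p);row(p,R)
E
```

```text
top tote_bar [ 585. -219.  101.] 0.78
side tote_bar [ 587. -216.  101.] 0.69
3.6 [ 589.63216867 -211.1035103   161.84352039] [-0.26  0.49  0.8   1.87 -0.62  0.87 -0.49]
[ 591.16901733 -216.7916407    78.58409502]
[-0.0195, 0.0083, 0.1092] [-0.008, -0.006, 0.011]
```

move_arm --commands '[[[-0.005, 0.002, 0.03], [0, 0, 0.01]], [[-0.01, 0.004, 0.06], [0, 0, 0.01]], [[-0.015, 0.006, 0.085], [0, 0, 0.01]], [[-0.02, 0.008, 0.1], [0, 0, 0.01]], [[-0.02, 0.008, 0.109], [0, 0, 0.01]], [[-0.02, 0.008, 0.109], [0, 0, 0.01]], [[-0.02, 0.008, 0.109], [0, 0, 0.01]]]'

```text
t: 4.18
position: [592.0, -217.4, 79.1]
tool_rot: [-3.087, -0.343, -0.276]
contact_force: [1.1, -0.7, 1.0]
width: 85.5
gripper_force: 0.0
```

```bash
python3 - <<'E'
from h import *
f=save('side','s3.png');cv2.imwrite('pics/s3c.png',cv2.resize(f[150:340,170:390],None,fx=3,fy=3)[:,:,::-1])
s=sense();print(s['t'],s['position'],s['qpos'].round(2),s['contact_force'])
R=tool(12.6,0,10);p=tcp([588,-217.5,97],R);print(p);row(p,R)
E
```

```text
4.2333 [ 592.37405803 -217.47305701   79.50077965] [-0.17  0.6   0.69  1.92 -0.75  0.74 -0.38] [ 1.16894827  0.95217795 -0.31588225]
[ 591.16901733 -216.7916407    78.58409502]
[-0.0016, -0.0012, 0.001] [-0.005, -0.006, 0.002]
```

View pics/s3c.png

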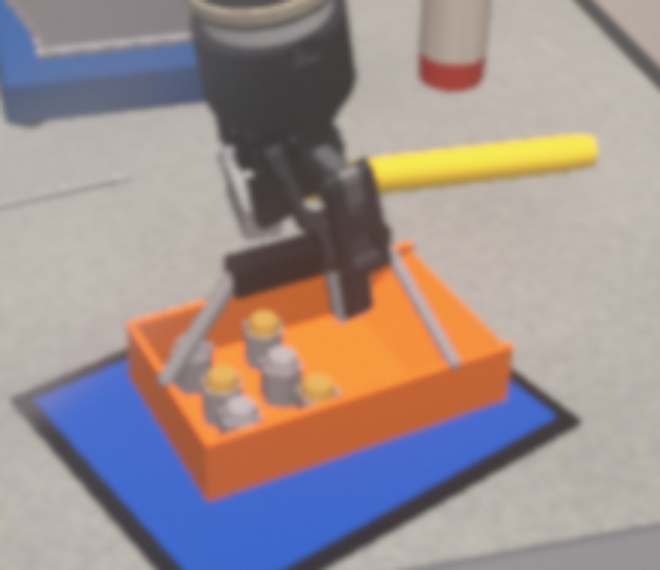

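The open fingers straddle the bar near its middle (around (340,250) in the crop), clear of the rods and nuts. Closing.

move_arm --commands '[[[0, 0, 0], [0, 0, 0]], [[0, 0, 0], [0, 0, 0]], [[0, 0, 0], [0, 0, 0]], [[0, 0, 0], [0, 0, 0]], [[0, 0, 0], [0, 0, 0]], [[0, 0, 0], [0, 0, 0]], [[0, 0, 0], [0, 0, 0]], [[0, 0, 0], [0, 0, 0]]]' --hand -1 --grip_force 100

```text
t: 4.9
position: [591.9, -216.9, 78.7]
tool_rot: [-3.086, -0.343, -0.275]
contact_force: [-2.4, 1.4, 3.5]
width: 16.8
gripper_force: 98.0
```

```bash
python3 - <<'E'
from h import *
s=sense();print(s['t'],s['position'],s['width'],s['gripper_force'],s['contact_force'])
C=Ro.from_rotvec(s['tool_rot'])
row(s['position']+[0,0,100],C,(1,.1,.25,.5,.75))
E
```

```text
4.9 [ 591.87136548 -216.90609288   78.66249203] 16.77351666957876 98.00856828689575 [-2.40809988  1.37771692  3.45733731]
[0.0236, -0.0006, -0.1312] [0.0, 0.0, 0.0]
[0.0024, -0.0001, -0.0131] [0.0, 0.0, 0.0]
[0.0059, -0.0002, -0.0328] [0.0, 0.0, 0.0]
[0.0118, -0.0003, -0.0656] [0.0, 0.0, 0.0]
[0.0177, -0.0005, -0.0984] [0.0, 0.0, 0.0]
```

move_arm --commands '[[[0.001, 0, -0.006], [0, 0, 0]], [[0.003, 0, -0.018], [0, 0, 0]], [[0.006, 0, -0.035], [0, 0, 0]], [[0.01, 0, -0.056], [0, 0, 0]], [[0.014, 0, -0.078], [0, 0, 0]], [[0.018, 0, -0.1], [0, 0, 0]], [[0.021, 0, -0.118], [0, 0, 0]], [[0.0235, 0, -0.13], [0, 0, 0]]]'

```text
t: 5.57
position: [592.2, -217.9, 179.5]
tool_rot: [-3.087, -0.343, -0.277]
contact_force: [0.3, -0.2, -6.3]
width: 16.9
gripper_force: 98.0
```

```bash
python3 - <<'E'
from h import *
f=save('side','s4.png');cv2.imwrite('pics/s4c.png',cv2.resize(f[100:340,170:390],None,fx=2.5,fy=2.5)[:,:,::-1])
s=sense();print(s['t'],s['position'],s['qpos'].round(2),s['width'],s['contact_force'])
# pour start pose: lip yaw 100, at hopper centre -45mm
yaw=100
d=np.array([np.cos(np.radians(yaw)),np.sin(np.radians(yaw)),0]);lip=np.array([553,211,0])-30*d
bar=lip-100*d;bar[2]=245
R=tool(yaw,0,10);p=tcp(bar,R);print(bar,p);row(p,R,(1,.5,.4))
E
```

```text
5.6167 [ 593.10150631 -218.2848059   180.7851487 ] [-0.27  0.48  0.82  1.84 -0.6   0.9  -0.51] 16.437594826625055 [ 0.96275136  0.30137175 -4.76945743]
[575.5742631   82.97499211 245.        ] [575.0103891   86.17288045 226.58409502]
[0.0755, -0.4015, -0.0473] [0.341, -0.009, -1.91]
[0.0378, -0.2007, -0.0236] [0.171, -0.005, -0.955]
[0.0302, -0.1606, -0.0189] [0.136, -0.004, -0.764]
```

View pics/s4c.png

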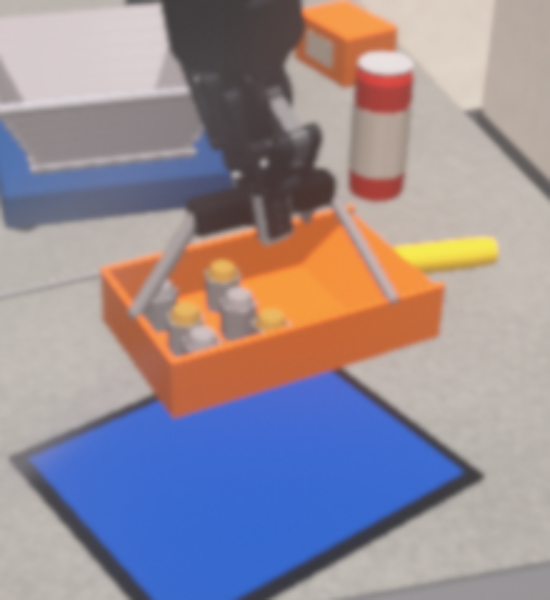

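The tote is up, level, with all six nuts at its rear. Carrying it slowly to the hopper.

move_arm --commands '[[[0.002, -0.012, -0.002], [0.01, 0, -0.05]], [[0.005, -0.028, -0.004], [0.025, 0, -0.13]], [[0.01, -0.05, -0.006], [0.04, 0, -0.24]], [[0.014, -0.075, -0.01], [0.065, 0, -0.36]], [[0.019, -0.1, -0.012], [0.085, 0, -0.48]], [[0.024, -0.125, -0.015], [0.105, 0, -0.6]], [[0.028, -0.15, -0.018], [0.125, 0, -0.71]], [[0.032, -0.17, -0.02], [0.145, 0, -0.81]]]'

```text
t: 6.28
position: [583.1, -85.9, 196.0]
tool_rot: [-2.763, -1.293, -0.245]
contact_force: [-0.0, 0.4, -5.8]
width: 16.6
gripper_force: 98.0
```

```bash
python3 - <<'E'
from h import *
s=sense();print(s['t'],s['position'],s['qpos'].round(2),s['width'],s['contact_force'])
R=tool(100,0,10);p=np.array([575.,86,226.6]);row(p,R,(1,.5))
E
```

```text
6.2833 [583.11543469 -85.8610687  195.97576705] [-0.35  0.38  0.65  1.87 -0.49  0.95 -0.15] 16.598564405665005 [-0.03233862  0.38504693 -5.76048966]
[0.1735, -0.1553, -0.009] [0.188, -0.01, -1.091]
[0.0867, -0.0776, -0.0045] [0.094, -0.005, -0.546]
```

move_arm --commands '[[[0.018, -0.016, -0.001], [0.02, 0, -0.11]], [[0.038, -0.034, -0.002], [0.04, 0, -0.24]], [[0.06, -0.053, -0.003], [0.065, 0, -0.38]], [[0.082, -0.073, -0.004], [0.09, 0, -0.52]], [[0.104, -0.093, -0.006], [0.11, 0, -0.66]], [[0.125, -0.112, -0.007], [0.135, 0, -0.79]], [[0.143, -0.128, -0.008], [0.155, 0, -0.9]], [[0.157, -0.14, -0.008], [0.17, 0, -0.99]]]'

```text
t: 6.95
position: [577.3, 69.4, 223.5]
tool_rot: [-2.022, -2.223, -0.186]
contact_force: [-0.6, 0.4, -6.5]
width: 16.2
gripper_force: 98.1
```

```bash
python3 - <<'E'
from h import *
f=save('top','t5.png');pts('top',['tote_bar','tote_spout'],1)
s=sense();print(s['t'],s['position'],s['qpos'].round(2),s['width'],s['contact_force'])
d=np.array([np.cos(np.radians(100)),np.sin(np.radians(100)),0])
for th,zl in((10,180),(20,175),(30,168),(40,160),(50,152),(60,145),(70,138),(78,135)):
    t=np.radians(th);lip=np.array([553,211,0])-30*d;lip[2]=zl
    bar=lip-d*(100*np.cos(t)-59*np.sin(t));bar[2]=zl+100*np.sin(t)+59*np.cos(t)
    R=tool(100,th,10);print(th,end=' ');row(tcp(bar,R),R)
E
```

```text
top tote_spout [570. 165. 183.] 0.93
7.1 [577.59335945  68.72646859 223.25453667] [-0.45  0.34  0.45  1.8  -0.37  1.07  0.26] 16.713704941562327 [-0.01784875 -1.35262716 -6.44238332]
10 [0.0375, -0.0022, -0.0115] [0.013, -0.229, -0.107]
20 [0.0544, -0.0035, -0.0213] [0.004, -0.451, -0.108]
30 [0.0733, -0.005, -0.025] [-0.005, -0.673, -0.109]
40 [0.094, -0.0067, -0.0236] [-0.015, -0.895, -0.109]
50 [0.1158, -0.0086, -0.0182] [-0.025, -1.117, -0.108]
60 [0.1384, -0.0106, -0.0099] [-0.034, -1.339, -0.107]
70 [0.1608, -0.0127, 0.0027] [-0.044, -1.561, -0.106]
78 [0.1787, -0.0144, 0.0124] [-0.053, -1.739, -0.104]
```

View pics/t5.png

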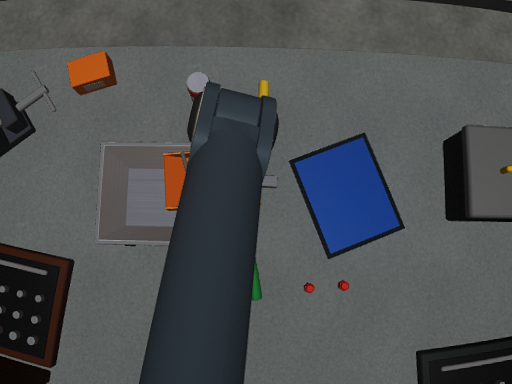

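The tote mouth is over the hopper's near edge, lip at about (165,182), and the path is clear. Tipping in stages.

move_arm --commands '[[[0.018, -0.001, -0.006], [0.01, -0.1, -0.06]], [[0.037, -0.002, -0.011], [0.01, -0.22, -0.11]], [[0.046, -0.003, -0.017], [0.005, -0.34, -0.11]], [[0.054, -0.003, -0.021], [0, -0.45, -0.11]], [[0.064, -0.004, -0.024], [0, -0.56, -0.11]], [[0.073, -0.005, -0.025], [0, -0.67, -0.11]], [[0.083, -0.006, -0.025], [-0.01, -0.78, -0.11]], [[0.094, -0.007, -0.024], [-0.015, -0.89, -0.11]]]'

```text
t: 7.77
position: [567.0, 132.3, 254.6]
tool_rot: [1.744, 2.066, -0.462]
contact_force: [-0.3, -0.7, -9.2]
width: 16.6
gripper_force: 99.5
```

```bash
cat >> h.py <<'E'
def pour(L):
    d=np.array([np.cos(np.radians(100)),np.sin(np.radians(100)),0])
    for th,zl in L:
        t=np.radians(th);lip=np.array([553,211,0])-30*d
        bar=lip-d*(100*np.cos(t)-59*np.sin(t));bar[2]=zl+100*np.sin(t)+59*np.cos(t)
        R=tool(100,th,10);print(th,end=' ');row(tcp(bar,R),R)
E
python3 - <<'E'
from h import *
f=save('side','s6.png');cv2.imwrite('pics/s6c.png',cv2.resize(f[20:220,120:340],None,fx=2.5,fy=2.5)[:,:,::-1]);
s=sense();print(s['t'],s['position'],s['qpos'].round(2),s['width'],s['contact_force'])
pour([(40,160),(50,152),(60,145),(70,138),(78,135)])
E
```

```text
7.8167 [565.69969718 138.9710959  251.68632737] [-0.98  0.42  0.56  1.74  0.31  1.2  -0.4 ] 16.589202685782546 [-0.70376016  7.46079005 -9.09258421]
40 [-0.0067, -0.0, 0.0014] [0.003, -0.001, 0.006]
50 [0.0136, 0.0001, -0.0086] [0.003, -0.223, 0.006]
60 [0.0363, 0.0002, -0.0169] [0.004, -0.445, 0.005]
70 [0.0616, 0.0003, -0.0218] [0.004, -0.667, 0.005]
78 [0.0815, 0.0004, -0.0261] [0.005, -0.845, 0.005]
```

View pics/s6c.png

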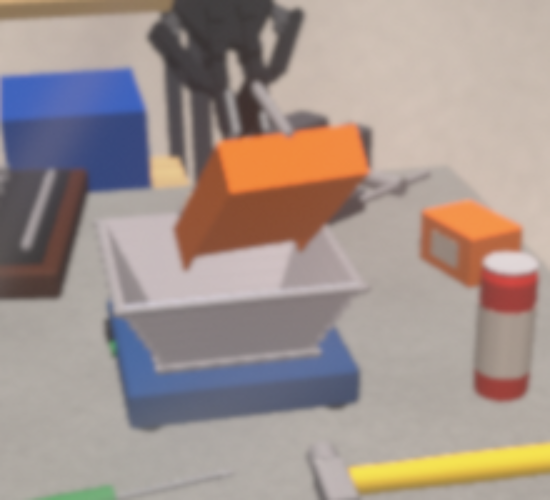

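The tote is tipped 40° with its lip inside the hopper mouth. Continuing to 78°, then holding.

move_arm --commands '[[[0.004, 0, -0.004], [0, -0.12, 0]], [[0.014, 0, -0.009], [0, -0.22, 0]], [[0.025, 0, -0.013], [0, -0.33, 0]], [[0.036, 0, -0.017], [0, -0.44, 0]], [[0.049, 0, -0.02], [0, -0.55, 0]], [[0.062, 0, -0.022], [0, -0.67, 0]], [[0.072, 0, -0.024], [0, -0.76, 0]], [[0.081, 0, -0.026], [0, -0.845, 0]]]'

```text
t: 8.48
position: [556.7, 194.9, 239.7]
tool_rot: [1.336, 1.587, -0.895]
contact_force: [0.1, -0.1, -3.4]
width: 16.4
gripper_force: 100.3
```

move_arm --commands '[[[0, 0, 0], [0, 0, 0]], [[0, 0, 0], [0, 0, 0]], [[0, 0, 0], [0, 0, 0]], [[0, 0, 0], [0, 0, 0]], [[0, 0, 0], [0, 0, 0]], [[0, 0, 0], [0, 0, 0]], [[0, 0, 0], [0, 0, 0]], [[0, 0, 0], [0, 0, 0]]]'

```text
t: 9.15
position: [556.8, 193.5, 241.6]
tool_rot: [1.337, 1.585, -0.895]
contact_force: [-0.5, 0.5, -3.6]
width: 16.6
gripper_force: 100.4
```

```bash
python3 - <<'E'
from h import *
f=save('side','s7.png');g=save('top','t7.png')
cv2.imwrite('pics/c7.png',np.hstack([cv2.resize(f[20:180,120:320],(400,320)),cv2.resize(g[110:270,60:260],(400,320))])[:,:,::-1]);
s=sense();print(s['t'],s['position'],s['qpos'].round(2),s['width'],s['contact_force'])
pour([(78,135),(85,140)])
E
```

```text
9.25 [556.7357083  193.72424373 241.39186408] [-1.23  0.77  0.65  1.66  0.59  1.48 -0.68] 16.91330862357652 [ 0.38917726  0.64768177 -4.10446729]
78 [0.0077, -0.0009, -0.0073] [-0.002, -0.004, -0.004]
85 [0.0117, -0.001, -0.0235] [-0.003, -0.16, -0.004]
```

View pics/c7.png

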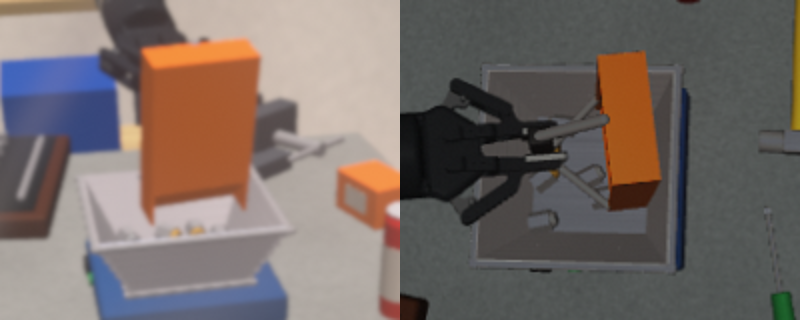

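Wrist load has fallen to about 3.6 N and nuts lie in the hopper. Raising and levelling the tote.

```bash
python3 - <<'E'
from h import *
pour([(78,175),(78,200),(68,200),(58,200),(48,200),(38,200)])
E
```

```text
78 [-0.0416, -0.0008, -0.0274] [-0.002, -0.004, -0.004]
78 [-0.0725, -0.0008, -0.04] [-0.002, -0.004, -0.004]
68 [-0.0839, -0.0007, -0.0185] [-0.002, 0.218, -0.004]
58 [-0.0915, -0.0006, 0.0047] [-0.002, 0.44, -0.004]
48 [-0.0948, -0.0006, 0.0289] [-0.001, 0.662, -0.004]
38 [-0.094, -0.0005, 0.0532] [-0.001, 0.885, -0.005]
```

move_arm --commands '[[[-0.02, 0, -0.017], [0, 0, 0]], [[-0.042, 0, -0.027], [0, 0, 0]], [[-0.072, 0, -0.04], [0, 0.05, 0]], [[-0.084, 0, -0.018], [0, 0.2, 0]], [[-0.09, 0, -0.002], [0, 0.36, 0]], [[-0.093, 0, 0.012], [0, 0.52, 0]], [[-0.095, 0, 0.029], [0, 0.67, 0]], [[-0.094, 0, 0.045], [0, 0.82, 0]]]'

```text
t: 9.92
position: [567.0, 135.4, 296.3]
tool_rot: [1.734, 2.057, -0.469]
contact_force: [1.5, -1.2, -4.4]
width: 16.3
gripper_force: 100.0
```

```bash
python3 - <<'E'
from h import *
s=sense();print(s['t'],s['position'],s['qpos'].round(2),s['contact_force'])
R=tool(100,0,10);p=tcp([575,60,265],R);row(p,R)
E
```

```text
9.9167 [566.96612351 135.41112571 296.25411139] [-1.    0.38  0.6   1.69  0.32  1.28 -0.37] [ 1.52962876 -1.16206078 -4.35335813]
[-0.0494, -0.007, 0.1062] [0.006, 0.903, -0.005]
```

move_arm --commands '[[[-0.007, -0.001, 0.015], [0, 0.13, 0]], [[-0.014, -0.002, 0.03], [0, 0.26, 0]], [[-0.021, -0.003, 0.045], [0, 0.39, 0]], [[-0.028, -0.004, 0.06], [0, 0.52, 0]], [[-0.035, -0.005, 0.075], [0, 0.65, 0]], [[-0.042, -0.006, 0.09], [0, 0.78, 0]], [[-0.049, -0.007, 0.106], [0, 0.9, 0]], [[-0.049, -0.007, 0.106], [0, 0.9, 0]]]'

```text
t: 10.58
position: [572.8, 53.1, 243.8]
tool_rot: [-1.955, -2.292, -0.157]
contact_force: [0.3, -2.4, -3.4]
width: 16.5
gripper_force: 99.9
```

```bash
python3 - <<'E'
from h import *
s=sense();print(s['t'],s['position'],s['qpos'].round(2),s['contact_force'])
R=tool(12.6,0,10);p=tcp([583,-225,190],R);row(p,R,(1,.47))
E
```

```text
10.5833 [572.76586843  53.0520654  243.81246275] [-0.47  0.33  0.49  1.78 -0.35  1.13  0.32] [ 0.29036529 -2.42100133 -3.43890418]
[-0.3787, -0.0405, 0.0357] [-0.324, 0.014, 1.894]
[-0.178, -0.019, 0.0168] [-0.152, 0.007, 0.89]
```

move_arm --commands '[[[-0.02, -0.002, 0.002], [-0.02, 0, 0.1]], [[-0.045, -0.005, 0.004], [-0.04, 0, 0.22]], [[-0.07, -0.007, 0.006], [-0.06, 0, 0.34]], [[-0.095, -0.01, 0.009], [-0.08, 0, 0.46]], [[-0.12, -0.012, 0.011], [-0.1, 0, 0.58]], [[-0.145, -0.015, 0.013], [-0.12, 0, 0.7]], [[-0.17, -0.018, 0.016], [-0.14, 0, 0.82]], [[-0.19, -0.02, 0.018], [-0.16, 0.01, 0.94]]]'

```text
t: 11.25
position: [581.3, -76.6, 207.7]
tool_rot: [-2.685, -1.448, -0.231]
contact_force: [-0.5, 0.6, -3.6]
width: 16.3
gripper_force: 100.0
```

```bash
python3 - <<'E'
from h import *
R=tool(12.6,0,10);p=tcp([583,-225,190],R);row(p,R,(1,.47))
E
```

```text
[-0.1669, 0.1136, 0.0197] [-0.17, 0.003, 0.965]
[-0.0784, 0.0534, 0.0093] [-0.08, 0.002, 0.454]
```

move_arm --commands '[[[-0.025, 0.016, 0.003], [-0.025, 0, 0.14]], [[-0.05, 0.034, 0.006], [-0.05, 0, 0.28]], [[-0.075, 0.05, 0.009], [-0.075, 0, 0.43]], [[-0.1, 0.068, 0.012], [-0.1, 0, 0.58]], [[-0.125, 0.085, 0.015], [-0.125, 0, 0.72]], [[-0.15, 0.1, 0.018], [-0.15, 0, 0.86]], [[-0.167, 0.114, 0.02], [-0.17, 0, 0.965]], [[-0.167, 0.114, 0.02], [-0.17, 0, 0.965]]]'

```text
t: 11.92
position: [586.3, -225.9, 170.8]
tool_rot: [-3.095, -0.341, -0.265]
contact_force: [0.1, -0.6, -3.4]
width: 16.5
gripper_force: 100.0
```

```bash
python3 - <<'E'
from h import *
f=save('side','s8.png');g=save('top','t8.png')
cv2.imwrite('pics/c8.png',np.hstack([cv2.resize(f[50:350,110:390],(400,428)),cv2.resize(g[120:260,80:220],(400,428))])[:,:,::-1]);
s=sense();print(s['t'],s['position'],s['qpos'].round(2),s['contact_force'])
R=tool(12.6,0,10);p=tcp([583,-225,110],R);row(p,R)
for d in outline_of('top','nut1'): print(round(d['score'],2),np.argwhere(d['region']).mean(0))
E
```

```text
12.0167 [ 587.61258045 -222.04045981  170.98123878] [-0.28  0.5   0.85  1.86 -0.63  0.9  -0.47] [ 0.65646817  0.06486734 -3.06409598]
[-0.0207, 0.0027, 0.1038] [-0.003, 0.002, 0.007]
0.73 [198.55474453 154.06569343]
0.71 [198.32026144 131.79084967]
0.61 [172.21830986 140.36619718]
0.56 [220.07936508 130.61111111]
0.49 [208.27941176 161.83088235]
0.42 [184.04464286 132.65178571]
```

View pics/c8.png

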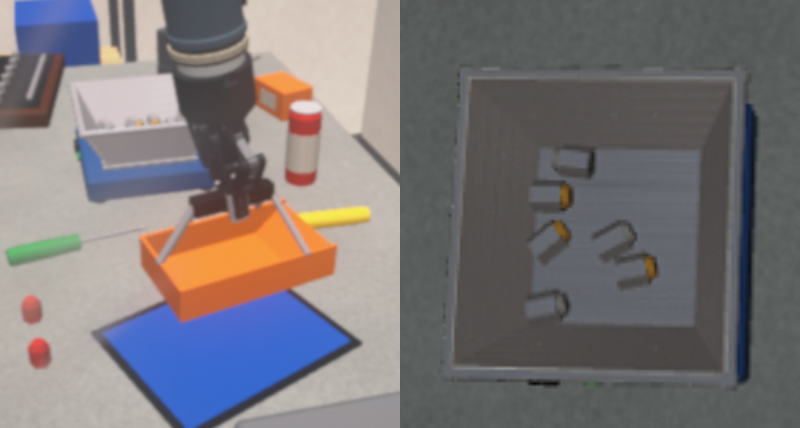

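All six nuts lie on the hopper floor and the tote is empty and level over the mat. Lowering.

move_arm --commands '[[[-0.003, 0, 0.013], [0, 0, 0]], [[-0.006, 0.001, 0.03], [0, 0, 0]], [[-0.01, 0.001, 0.048], [0, 0, 0]], [[-0.013, 0.002, 0.066], [0, 0, 0]], [[-0.016, 0.002, 0.083], [0, 0, 0]], [[-0.019, 0.003, 0.097], [0, 0, 0]], [[-0.02, 0.003, 0.103], [0, 0, 0]], [[-0.02, 0.003, 0.103], [0, 0, 0]]]'

```text
t: 12.73
position: [586.8, -224.2, 90.3]
tool_rot: [-3.089, -0.347, -0.267]
contact_force: [-1.0, 0.7, -3.7]
width: 16.4
gripper_force: 99.9
```

```bash
python3 - <<'E'
from h import *
s=sense();print(s['t'],s['position'],s['contact_force'])
C=Ro.from_rotvec(s['tool_rot']);
for z in (79,77): row(np.r_[s['position'][:2],z],C)
E
```

```text
12.7333 [ 586.82720997 -224.19847271   90.32541069] [-0.95097007  0.72025338 -3.67611465]
[-0.0026, 0.0, 0.0149] [0.0, 0.0, 0.0]
[-0.0031, 0.0, 0.0175] [0.0, 0.0, 0.0]
```

move_arm --commands '[[[-0.0004, 0, 0.002], [0, 0, 0]], [[-0.0008, 0, 0.004], [0, 0, 0]], [[-0.001, 0, 0.006], [0, 0, 0]], [[-0.0014, 0, 0.008], [0, 0, 0]], [[-0.0018, 0, 0.01], [0, 0, 0]], [[-0.002, 0, 0.012], [0, 0, 0]], [[-0.0024, 0, 0.0135], [0, 0, 0]], [[-0.0026, 0, 0.0145], [0, 0, 0]]]'

```text
t: 13.4
position: [587.7, -224.4, 81.0]
tool_rot: [-3.089, -0.348, -0.271]
contact_force: [0.2, 0.6, -4.1]
width: 16.6
gripper_force: 99.9
```

move_arm --commands '[[[0, 0, 0.001], [0, 0, 0]], [[-0.0003, 0, 0.002], [0, 0, 0]], [[-0.0005, 0, 0.003], [0, 0, 0]], [[-0.0005, 0, 0.003], [0, 0, 0]], [[-0.0005, 0, 0.003], [0, 0, 0]]]'

```text
t: 13.82
position: [588.1, -224.5, 79.2]
tool_rot: [-3.089, -0.347, -0.272]
contact_force: [-0.2, 0.7, -0.7]
width: 16.6
gripper_force: 100.6
```

move_arm --commands '[[[0, 0, 0.0007], [0, 0, 0]], [[0, 0, 0.0014], [0, 0, 0]], [[0, 0, 0.0014], [0, 0, 0]]]' --grip_force 40

```text
t: 14.07
position: [588.6, -224.4, 78.7]
tool_rot: [-3.089, -0.348, -0.274]
contact_force: [-0.2, 0.9, 4.9]
width: 16.4
gripper_force: 101.5
```

move_arm --commands '[[[0, 0, 0], [0, 0, 0]], [[0, 0, 0], [0, 0, 0]], [[0, 0, 0], [0, 0, 0]], [[0, 0, 0], [0, 0, 0]], [[0, 0, 0], [0, 0, 0]], [[0, 0, 0], [0, 0, 0]], [[0, 0, 0], [0, 0, 0]], [[0, 0, 0], [0, 0, 0]]]' --hand 1

```text
t: 14.73
position: [587.9, -224.4, 77.7]
tool_rot: [-3.09, -0.347, -0.271]
contact_force: [0.8, 0.1, -0.5]
width: 85.6
gripper_force: 0.0
```

move_arm --commands '[[[0, 0, -0.01], [0, 0, 0]], [[0, 0, -0.03], [0, 0, 0]], [[0, 0, -0.06], [0, 0, 0]], [[0, 0, -0.09], [0, 0, 0]], [[0, 0, -0.12], [0, 0, 0]], [[0, 0, -0.15], [0, 0, 0]], [[0, 0, -0.18], [0, 0, 0]], [[0, 0, -0.2], [0, 0, 0]]]'

```text
t: 15.4
position: [562.4, -231.6, 229.0]
tool_rot: [-3.091, -0.346, -0.277]
contact_force: [0.6, 1.1, -0.0]
width: 85.4
gripper_force: 0.0
```

```bash
python3 - <<'E'
from h import *
f=save('side','s9.png');g=save('top','t9.png')
cv2.imwrite('pics/c9.png',np.hstack([f,g])[40:340,:,::-1][:,100:900]);
pts('side',['tote','tote_bar','tote_spout','driver','spray'],1);pts('top',['mallet'],1)
s=sense();print(s['t'],s['position'],s['contact_force'])
E
```

```text
side tote [ 584. -223.    6.] 0.74
side tote_bar [ 585. -223.  101.] 0.92
side tote_spout [ 683. -201.   36.] 0.8
side driver [432.  -3.  -4.] 0.9
side spray [794. 119.  -0.] 0.97
top mallet [719. -19.   0.] 0.58
15.8 [ 562.04316252 -229.86304467  224.25632997] [-0.27784982  0.38174751 -0.67451982]
```

View pics/c9.png

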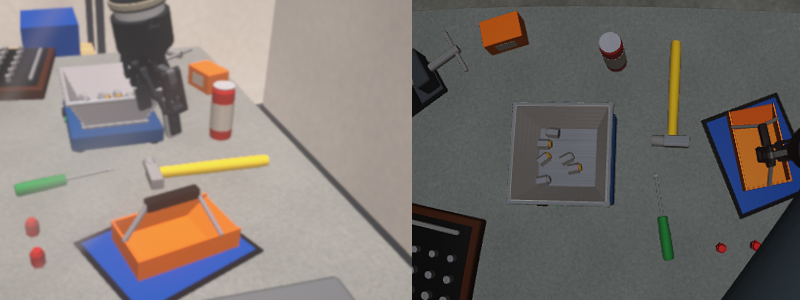

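The empty tote stands upright on the mat, all six nuts are in the hopper, the bystanders haven't moved, and the gripper is clear.

```bash
python3 -c "
from rig import *
print(sign_off())"
```

```text
the job is handed in; nothing more can be done
None
```

I handed the job in at about 16 s of the 58 s allowed. In the last pictures all six nuts were in the hopper, the empty tote stood upright on the mat with the gripper clear, and the hammer, spray can and screwdriver had not moved. The hand-in gave no verdict back.

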